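Feel for the hidden tray catch and press it

ROBOT

A 6-joint arm with a two-finger parallel gripper is mounted at the origin on the work surface. World frame = base frame: x ahead of the robot, y to its left, z up, the work surface at z = 0. Lengths are in m, angles in rad, forces in N, time in s.
With the tool pointing down it reaches from about 0.3 to 0.775 m from the base axis. Payload 14.6 kg.
Tool frame: the origin (TCP) lies at the centre of the arm's flange, where the gripper is bolted on; the fingertips stand 199 mm ahead of it and the grasp point (between the pads) lies ctrl.tcp_to_grasp ahead of it (ctrl.tcp_to_grasp is the distance from the TCP to the grasp point, in m); z points along the fingers, y is the line along which they close (so a half turn about z gives the same grasp; the last joint's range is limited). The gripper opens to 94 mm and grips with 3 to 60 N. Pads are 16 mm wide; open, the fingers measure 119 mm over their backs; the gripper's body (75 mm by 177 mm) begins 78 mm behind the grasp point.
Start: joints at [1.099, 0.3, 1.521, -0, 1.321, -0.067], TCP at [0.217, 0.506, 0.405] pointing down, gripper open.
Joint ranges: [-3.03, 3.03], [-0.79, 2.21], [0.23, 2.52], [-1.04, 4.18], [0, 3.07], [-2.55, 2.55]. Speed limits (rad/s): [2.22, 2.22, 2.57, 3.14, 3.14, 3.14].

INTERFACE

Orientations are given as [roll, pitch, yaw] about the fixed x, y, z axes, in that order (R = Rz(yaw) Ry(pitch) Rx(roll)).
In Python, from station import ctrl gives the robot as it stands. The module is installed in compiled form; this text tells all that it offers.
- The arm moves only by the shell command python3 -m jog 'ROWS' [OPENING] [FORCE]. ROWS is JSON, a list of rows, each a list of 6 numbers: the shift along the tool's x, y, z in cm, then the turn, a rotation vector about the tool's x, y, z in rad. In form: [[tx, ty, tz, ax, ay, az], ...]. A call has 1 to 8 rows; each row is the pose to reach, as a shift and turn from the pose commanded when the call began, along the tool's axes at that moment; what a row does not reach only later rows make up. A row lasts 1/10 s, in which the tool goes at most 50 mm and 8.59 degrees, less where a joint would pass 70% of its speed; a pose out of reach is approached as far as the arm can. A call with a gripper value outside its range is refused whole. OPENING is the opening in per cent of the stroke, from 0 (shut) to 100 (fully open), set as the call begins (- or left out, the last holds). The fingers move at their own pace and stop on an object; FORCE is the grip in N (left out, the last holds). Time passes only in rows, so rows that repeat a pose let the fingers close. It gives the time, the measured TCP pose, the force, the opening and the grip force at its end, in the units of the state.
- ctrl.get_obs(): the state, without advancing time (a new reading comes with each control period).
- ctrl.camera(name): name is "scene" or "top" or "wrist"; returns a dict with "img" (420x560x3 uint8, blue, green, red), "intrinsics" (3x3 intrinsics, pixels), "k1" (the pictures are not rectified: a ray, as slopes to the right and down, at radius r is drawn at 1 + k1 r^2 times it, then the intrinsics apply), "R" (3x3) and "t" (3): a world point X has camera coordinates R X + t. Camera axes: x right, y down, z forward; pixel columns grow to the right and rows downward; lengths in m; the calibration is good to about 2 mm. A picture is of the moment at which its call begins. There is no depth.
- ctrl.hand_in(): hands the job in; it is judged then, once.
The state is a dict: "time_s": time; "qpos": joint angles; "joint_vel": joint speeds; "tau": joint torques, N m; "ee_pos": TCP position; "eef_rot": TCP orientation; "force": force on the tool from outside, world axes, zero at the start; "moment": the same for the moment, N m; "grip_width": finger opening in m; "grip_force": force on a finger pad.
Only numpy, scipy, OpenCV 4.12 (cv2) and the standard library are available. Lean on these libraries where they do the work, as an engineer would, in place of code of your own. Each camera call takes 0.05 s, during which the arm holds its last target. There are 200 camera calls.

TASK

Open the sliding tray of the low clamp bench. Its concealed catch is one of the five look-alike discs set in the row of sockets along the front of the bench top: feel along the discs with the fingertips until you find the one that gives, push that one down until the tray springs out by itself, then let it come back up and take the hand away. Only touch and press: pick nothing up, keep off the tray itself, and leave the things standing on the bench where they are.

Things in the scene. Friction and masses are not known exactly. Their poses are not given: they have to be found in the camera images.
- bench: Low fixed galvanised steel clamp bench, 340 mm deep (x), 600 wide (y), 115 high. Origin: centre of its underside; -x is its front, facing the robot; z up. Its flat top has five round sockets in a row at x = -100 (70 mm behind the front edge), y = 140, 70, 0, -70, -140, each closed by a look-alike disc, and two 11 mm clamp slots along y behind (x = -36, 71). A sliding tray sits beneath.
- catch (a joint): Travel of the catch's push disc (m), which may be in any of the five sockets: 0 = up, level with the blanks; grows as it is pushed straight down, to a stop at 0.007. Sprung: gives from about 3 N, frees the tray at 0.004 to 0.005 with 4 to 7 N, at the stop from 9 N, rises by itself when let go. The other four discs are solid and do not give.
- tray (a joint): How far the tray stands out towards the front (bench -x) (m): 0 = shut (it rests about 0.001 out against the catch), 0.07 = out to its stop. When the catch frees it, its own light spring (about 2 N) drives it all the way out in well under a second and keeps it there.
- tray_front (a point): Middle of the top edge of the tray's galvanised front panel, 91 mm above the table; axes as the bench. The panel is 588 mm wide, its lower edge 15 mm above the table; when the tray is shut it is level with the front of the bench.
- bowl: Bystander: small white ceramic bowl, 84 mm across, 42 mm high, loose, on one front corner of the bench top. Origin at the centre of its underside.
- plane: Bystander: beech block plane body 150 mm long (x), 52 mm wide, 66 mm high at its front knob, loose, on the other front corner of the bench top. Origin at the centre of its underside.
- funnel: Bystander: black plastic funnel standing mouth down, 104 mm across, 105 mm high, loose, on the rear left of the bench top. Origin at the centre of its mouth, on the bench.
- bar_clamp: Bystander: aluminium bar clamp lying flat along the rear right of the bench top, bar 280 mm long (y), jaws reaching 70 mm to the rear, 28 mm high, loose. Origin under the middle of the bar.
- offcut: Bystander: stepped beech offcut 75 mm (y) by 30 mm (x) by 18 mm high, loose, on the bench top just behind the row of sockets. Origin at the centre of its underside.
- screwdriver: Bystander: screwdriver 180 mm long lying across the middle of the bench top, loose. Origin under its middle.
- glue: Bystander: white plastic glue bottle standing, 54 mm across, 130 mm high, loose, at the rear of the bench top. Origin at the centre of its underside.
- socket1 (a point): Centre of socket 1 of 5, counted from the left (bench y = 140 mm), at the level of the bench top; axes as the bench. The socket is a round hole 46 mm across, closed by a plain galvanised disc 44 mm across whose face lies 2 mm below the bench top: a solid blank, or the catch's push disc.
- socket2 (a point): Centre of socket 2 of 5, counted from the left (bench y = 70 mm), at the level of the bench top; axes as the bench. The socket is a round hole 46 mm across, closed by a plain galvanised disc 44 mm across whose face lies 2 mm below the bench top: a solid blank, or the catch's push disc.
- socket3 (a point): Centre of socket 3 of 5, counted from the left (bench y = 0 mm), at the level of the bench top; axes as the bench. The socket is a round hole 46 mm across, closed by a plain galvanised disc 44 mm across whose face lies 2 mm below the bench top: a solid blank, or the catch's push disc.
- socket4 (a point): Centre of socket 4 of 5, counted from the left (bench y = -70 mm), at the level of the bench top; axes as the bench. The socket is a round hole 46 mm across, closed by a plain galvanised disc 44 mm across whose face lies 2 mm below the bench top: a solid blank, or the catch's push disc.
- socket5 (a point): Centre of socket 5 of 5, counted from the left (bench y = -140 mm), at the level of the bench top; axes as the bench. The socket is a round hole 46 mm across, closed by a plain galvanised disc 44 mm across whose face lies 2 mm below the bench top: a solid blank, or the catch's push disc.

How it is judged:
By the outcome, as a careful person would: the job done as asked, in the order asked, and still so for the second after the job is handed in, with the robot touching nothing.
It also fails if it takes over 48 s, if anything falls off the work surface, if the arm or the gripper's body presses on something with over 40 N, if the wrist force passes 120 N, or if a joint passes its speed limit or range.

## Working session

There is one attempt and no reset: what is moved stays moved. The work goes in short steps, Python scripts to look and compute and a shell command to move; the robot and the scene stay as the last step left them, time stands still between calls to the robot, and variables do not carry over. Pictures are saved under pics/ and viewed, at most 10 in all, crops included, and the job is handed in when it is done.

```bash
mkdir -p pics; python3 - <<'E'
from station import ctrl
import cv2,numpy as np
o=ctrl.get_obs();print({k:np.round(v,3).tolist() for k,v in o.items()},ctrl.tcp_to_grasp)
for n in("scene","top"):
    c=ctrl.camera(n);cv2.imwrite(f"pics/{n}0.png",c["img"]);print(n,np.round(c["intrinsics"],1).tolist(),c["k1"],np.round(c["R"],3).tolist(),np.round(c["t"],3).tolist())
E
```

```text
{'time_s': 0.0, 'qpos': [1.099, 0.3, 1.522, -0.0, 1.321, -0.067], 'joint_vel': [-0.0, 0.002, -0.0, -0.001, 0.001, -0.001], 'tau': [0.0, -53.181, -35.273, 0.071, 0.024, -0.0], 'ee_pos': [0.217, 0.506, 0.404], 'eef_rot': [-3.14, -0.0, 2.737], 'force': [-0.82, -0.107, -0.492], 'moment': [-0.03, -0.035, 0.004], 'grip_force': 0.0, 'grip_width': 0.094} 0.1804
scene [[537.7, 0.0, 281.9], [0.0, 537.7, 210.4], [0.0, 0.0, 1.0]] -0.08637900157760349 [[-0.011, 1.0, -0.007], [0.85, 0.005, -0.527], [-0.527, -0.012, -0.85]] [-0.015, -0.437, 1.57]
top [[390.7, 0.0, 284.5], [0.0, 390.7, 209.4], [0.0, 0.0, 1.0]] 0.027362822842981294 [[0.02, -0.999, 0.042], [-0.987, -0.026, -0.156], [0.157, -0.038, -0.987]] [-0.01, 0.589, 0.691]
```

View pics/top0.png

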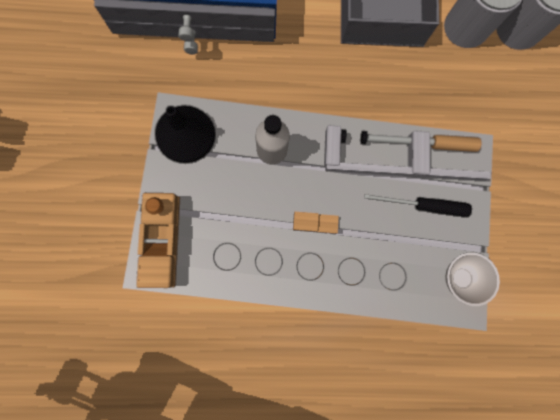

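View pics/scene0.png

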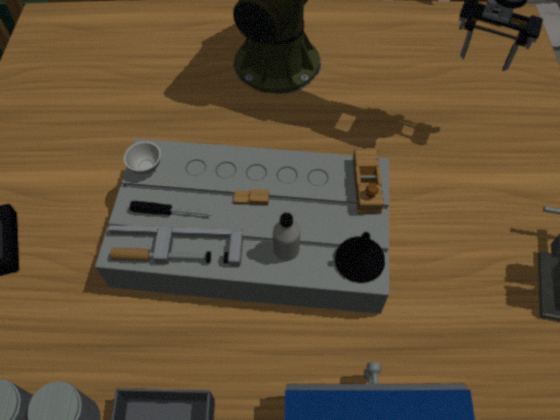

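The top view shows five disc rings at about (227,256), (268,261), (310,266), (351,271) and (393,276). The plane is on the left, the bowl on the right, and the offcut at (316,223). The scene view shows the same rings at (318,177), (287,174), (257,172), (227,170) and (196,167).

```bash
cat >h.py <<'E'
import numpy as np,cv2
from station import ctrl
def cast(c,uv,z):
    K=c["intrinsics"];uv=np.array(uv,float).reshape(-1,1,2)
    n=cv2.undistortPoints(uv,np.array(K,float),np.array([c["k1"],0,0,0.]))[:,0]
    R=np.array(c["R"]);t=np.array(c["t"]);C=-R.T@t
    d=np.c_[n,np.ones(len(n))]@R
    return C+d*((z-C[2])/d[:,2])[:,None]
E
python3 - <<'E'
from h import *
P={"top":[(227,256),(268,261),(310,266),(351,271),(393,276)],"scene":[(318,177),(287,174),(257,172),(227,170),(196,167)]}
Q=[]
for n,p in P.items():
    q=cast(ctrl.camera(n),p,.114);Q.append(q);print(n,np.round(q,4).tolist(),np.linalg.norm(np.diff(q,axis=0),axis=1).round(4))
q=np.mean(Q,0)
s=np.array([2,1,0,-1,-2]);m=q.mean(0);d=(s@q)/10
yaw=np.arctan2(-d[0],d[1]);print("s3",m,"pitch",np.linalg.norm(d),"bench yaw",yaw)
u=np.array([-np.sin(yaw),np.cos(yaw)])
o=ctrl.get_obs();print("tool yaw",o["eef_rot"],"tcp",o["ee_pos"])
for k in s:print(m[:2]+.07*k*u,np.hypot(*(m[:2]+.07*k*u)))
E
```

```text
top [[0.4972, 0.1006, 0.114], [0.4903, 0.0321, 0.114], [0.4835, -0.0385, 0.114], [0.4766, -0.1077, 0.114], [0.4698, -0.1787, 0.114]] [0.0689 0.0709 0.0695 0.0713]
scene [[0.4962, 0.1023, 0.114], [0.4883, 0.0324, 0.114], [0.4831, -0.0357, 0.114], [0.4778, -0.1043, 0.114], [0.4695, -0.1761, 0.114]] [0.0703 0.0683 0.0688 0.0723]
s3 [ 0.48322339 -0.03735951  0.114     ] pitch 0.06990972662024827 bench yaw -0.09474209236639444
tool yaw [-3.14095644e+00 -5.56605618e-05  2.73676444e+00] tcp [0.21660393 0.50553816 0.40432034]
[0.49646745 0.10201264] 0.506839725413355
[0.48984542 0.03232656] 0.4909109321360422
[ 0.48322339 -0.03735951] 0.48466543029627207
[ 0.47660136 -0.10704558] 0.48847478477180706
[ 0.46997933 -0.17673166] 0.502110198453941
```

```bash
cat >d.py <<'E'
from h import *
from scipy.spatial.transform import Rotation as Ro
import sys
S=np.array([[.4965,.1020],[.4898,.0323],[.4832,-.0374],[.4766,-.1070],[.4700,-.1767]])
def to(i,tip):
    o=ctrl.get_obs();R=Ro.from_euler('xyz',o["eef_rot"])
    d=R.inv().apply(np.r_[S[i-1],tip+.199]-o["ee_pos"])*100
    a=(R.inv()*Ro.from_euler('xyz',[np.pi,0,np.pi-.0947])).as_rotvec()
    print("t",round(o["time_s"],2),"socket",i,"row",d.round(2),a.round(3),"tip",np.round(np.array(o["ee_pos"])-[0,0,.199],4),"F",np.round(o["force"],2),"w",round(o["grip_width"],4))
if __name__=="__main__": to(int(sys.argv[1]),float(sys.argv[2]))
E
python3 -m jog '[[0,0,-3,0,0,0],[-41.6,-26.1,-3,0,0,-0.31],[-41.6,-26.1,-3,0,0,-0.31],[-41.6,-26.1,-3,0,0,-0.31],[-41.6,-26.1,-3,0,0,-0.31],[-41.6,-26.1,-3,0,0,-0.31],[-41.6,-26.1,-3,0,0,-0.31],[-41.6,-26.1,-3,0,0,-0.31]]' 0 20; python3 d.py 1 0.235
```

```text
time_s: 1.0
ee_pos: [0.4126, 0.2219, 0.4348]
eef_rot: [3.141, 0.0, 3.047]
force: [-0.1, 0.6, -0.8]
grip_width: 0.0337
grip_force: 0.0
t 1.0 socket 1 row [ -9.49 -11.14   0.08] [0. 0. 0.] tip [0.4126 0.2219 0.2358] F [-0.13  0.61 -0.78] w 0.0337
```

```bash
python3 -m jog '[[-4.5,-5.5,0,0,0,0],[-9,-11,0,0,0,0],[-9,-11,0,0,0,0],[-9,-11,6,0,0,0],[-9,-11,8,0,0,0],[-9,-11,8,0,0,0],[-9,-11,8,0,0,0]]' 0 20; python3 d.py 1 0.125
python3 -c "
from h import *
c=ctrl.camera('wrist');cv2.imwrite('pics/w1.png',c['img'])"
```

```text
time_s: 1.7
ee_pos: [0.4913, 0.1059, 0.3556]
eef_rot: [3.142, 0.0, 3.047]
force: [0.7, 0.7, 0.4]
grip_width: 0.0006
grip_force: 0.0
t 1.7 socket 1 row [-0.55 -0.34  3.16] [0. 0. 0.] tip [0.4913 0.1059 0.1566] F [0.65 0.72 0.39] w 0.0006
```

View pics/w1.png

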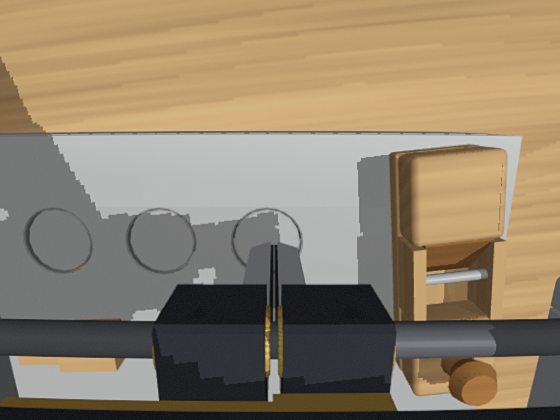

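The wrist view shows socket 1's ring at about (267,240), with the closed fingertips over it. The rings at (161,240) and (59,240) are sockets 2 and 3. I'll check these positions by casting rays.

```bash
python3 - <<'E'
from h import *
print(cast(ctrl.camera("wrist"),[(267,239),(161,240),(59,240)],.114).round(4))
E
python3 -m jog '[[-0.5,-0.3,1.5,0,0,0],[-0.5,-0.3,2.5,0,0,0],[-0.5,-0.3,3.0,0,0,0],[-0.5,-0.3,3.0,0,0,0],[-0.5,-0.3,3.0,0,0,0]]'; python3 d.py 1 0.113
```

```text
[[ 0.495   0.1005  0.114 ]
 [ 0.4891  0.0304  0.114 ]
 [ 0.4827 -0.0385  0.114 ]]
time_s: 2.3
ee_pos: [0.4958, 0.1024, 0.3253]
eef_rot: [3.141, 0.001, 3.047]
force: [0.5, -1.0, 0.7]
grip_width: 0.0003
grip_force: 0.0
t 2.3 socket 1 row [-0.07 -0.04  1.33] [0.    0.001 0.   ] tip [0.4958 0.1024 0.1263] F [ 0.53 -1.02  0.7 ] w 0.0003
```

```bash
python3 -m jog '[[0,0,0.8,0,0,0],[0,0,1.1,0,0,0],[0,0,1.2,0,0,0],[0,0,1.2,0,0,0]]'; python3 -m jog '[[0,0,0.1,0,0,0],[0,0,0.1,0,0,0]]';python3 -m jog '[[0,0,0.1,0,0,0],[0,0,0.1,0,0,0]]'; python3 d.py 1 0.113
```

```text
time_s: 2.7
ee_pos: [0.4957, 0.1023, 0.3126]
eef_rot: [-3.142, -0.0, 3.047]
force: [0.1, 0.6, 0.1]
grip_width: 0.0004
grip_force: 0.0
time_s: 2.9
ee_pos: [0.4958, 0.1023, 0.3118]
eef_rot: [3.142, 0.0, 3.047]
force: [-2.2, -0.3, 2.3]
grip_width: 0.0007
grip_force: 1.2
time_s: 3.1
ee_pos: [0.4958, 0.1023, 0.3108]
eef_rot: [3.142, 0.0, 3.047]
force: [-1.7, -0.8, 3.1]
grip_width: 0.0007
grip_force: 1.8
t 3.1 socket 1 row [-0.07 -0.02 -0.12] [ 0.  0. -0.] tip [0.4958 0.1023 0.1118] F [-1.66 -0.75  3.13] w 0.0007
```

```bash
for i in 1 2; do python3 -m jog '[[0,0,0.1,0,0,0],[0,0,0.1,0,0,0]]' | grep -E "ee_pos|^force";done
```

```text
ee_pos: [0.4958, 0.1023, 0.3097]
force: [-1.4, 0.1, 4.6]
ee_pos: [0.4958, 0.1023, 0.3086]
force: [-2.5, 0.1, 2.4]
```

Socket 1 gives: the tip follows the command down at about 3 to 5 N. I'll keep pressing.

```bash
for i in 1 2 3; do python3 -m jog '[[0,0,0.1,0,0,0],[0,0,0.1,0,0,0]]' | grep -E "ee_pos|^force";done; python3 -c "
from h import *
c=ctrl.camera('wrist');cv2.imwrite('pics/w2.png',c['img'])"
```

```text
ee_pos: [0.4958, 0.1023, 0.3078]
force: [-2.6, 0.6, 7.3]
ee_pos: [0.4958, 0.1023, 0.3069]
force: [-3.0, -0.8, 7.9]
ee_pos: [0.4958, 0.1023, 0.3059]
force: [-3.5, -0.1, 8.4]
```

View pics/w2.png

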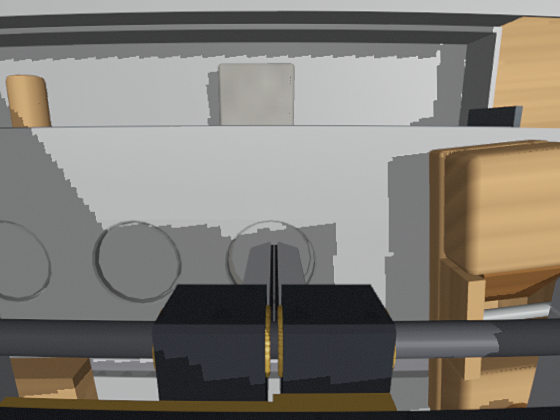

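The wrist view shows the tray has sprung out: its inside fills rows 0–125 above the bench's front edge at row 127, with some contents visible. The disc under the tip at (270,258) is pressed down. Next I lift straight up and let it rise.

```bash
python3 -m jog '[[0,0,-0.3,0,0,0],[0,0,-0.8,0,0,0],[0,0,-2,0,0,0],[0,0,-5,0,0,0],[0,0,-9,0,0,0],[0,0,-12,0,0,0],[0,0,-12,0,0,0],[0,0,-12,0,0,0]]'; python3 -m jog '[[0,0,0,0,0,0],[0,0,0,0,0,0],[0,0,0,0,0,0],[0,0,0,0,0,0],[0,0,0,0,0,0]]' | grep ^force; python3 -c "
from h import *
c=ctrl.camera('wrist');cv2.imwrite('pics/w3.png',np.asarray(c['img']));cv2.imwrite('pics/t3.png',ctrl.camera('top')['img'])"
```

```text
time_s: 4.95
ee_pos: [0.4956, 0.1023, 0.4259]
eef_rot: [3.141, 0.001, 3.047]
force: [-0.1, -0.2, -1.1]
grip_width: 0.0008
grip_force: 0.0
force: [-0.3, -0.2, -0.2]
```

View pics/w3.png

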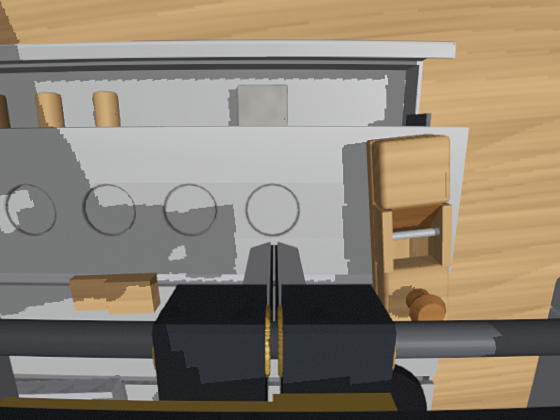

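View pics/t3.png

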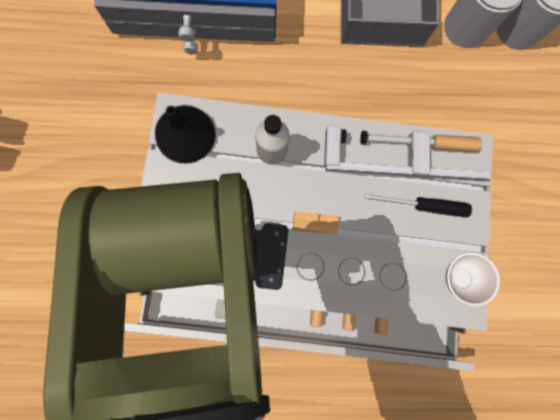

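The tray is fully out, with its front panel at about row 45 in the wrist view. Disc 1 at (272,210) looks level with the blanks again. Nothing on the bench has moved, and the hand is clear.

```bash
python3 -c "
from station import ctrl
print(ctrl.hand_in())"
```

```text
the job is handed in; nothing more can be done
None
```

The catch was the disc in socket 1: I pushed it down until the tray sprang fully out, let it rise, lifted the hand clear with nothing on the bench moved, and handed the job in about 5.5 s into the run.

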